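Sort router-bit cases by weight and shut the drawer

TASK

Three look-alike closed router-bit cases stand on the bench; some still hold a bit and some are empty, and only their weight tells. Lift each one to feel which it is: stand every heavy case upright in the open drawer and every light one upright in the grey bin, without dropping or tipping any, then push the drawer fully shut. Leave the other tools on the bench alone.

Things in the scene. Friction and masses are not known exactly. Their poses are not given: they have to be found in the camera images.
- case_A: One of three identical closed plastic router-bit cases, 44 x 44 mm, 78 mm high, standing on end: black below, red lid above, label on one face. Origin: centre of its underside; z up, x and y square to its side faces; grip either pair. With a bit inside 290 to 460 g, empty about 57 g; at least one of the three is heavy and one light, in any place. Contents have 1 mm play.
- case_B: One of three identical closed plastic router-bit cases, 44 x 44 mm, 78 mm high, standing on end: black below, red lid above, label on one face. Origin: centre of its underside; z up, x and y square to its side faces; grip either pair. With a bit inside 290 to 460 g, empty about 57 g; at least one of the three is heavy and one light, in any place. Contents have 1 mm play.
- case_C: One of three identical closed plastic router-bit cases, 44 x 44 mm, 78 mm high, standing on end: black below, red lid above, label on one face. Origin: centre of its underside; z up, x and y square to its side faces; grip either pair. With a bit inside 290 to 460 g, empty about 57 g; at least one of the three is heavy and one light, in any place. Contents have 1 mm play.
- chest: Low wooden bench-top drawer unit, fixed to the bench, 220 mm deep (its x), 260 mm wide (its y), 129 mm high. Origin: centre of its underside; its front looks along its own -x, z up. The face of its carcass, over the drawer, is the plane x = -95 mm. Cases standing in the drawer clear the carcass as it is shut.
- drawer_front (a point): Point on the drawer's inner floor (22 mm above the bench), at mid width, against the inside of its front panel. From here the open mouth runs along the chest's +x to the carcass face: q less 6 mm when the drawer is out by q. Inside, the drawer is 218 mm wide (109 mm to either side); the rim of its walls is 107 mm above the bench.
- chest_drawer0 (a joint): How far the drawer is drawn out, m: 0 shut, about 0.12 to 0.145 at the start (end stop 0.149). It slides along the chest's x with about 1 N of friction and stays where it is left; pushing it along the chest's +x shuts it.
- chest_drawer0_handle (a point): Middle of the drawer's steel bar handle: a level bar 120 mm long, 11 mm thick, parallel to the front and 35 mm in front of it (on the side towards the chest's -x), about 91 mm above the bench. It lies at x = -145 mm - q in the chest's frame.
- bin: Grey open plastic bin for the empties, fixed to the bench, 220 mm (its x) by 150 mm (its y), 50 mm high, walls and floor 4 mm. Origin: centre of its underside.
- screwdriver: Red-handled screwdriver 200 mm long lying on the bench, bystander. Origin: middle, on the bench.
- tape: Yellow tape measure, 60 x 30 mm, 62 mm high, bystander. Origin: centre of its underside.
- square: Aluminium rafter square, a flat triangle with 170 mm legs and a 20 mm high fence, bystander. Origin: middle of the fence's inner edge, on the bench; x points to the far corner.
- offcut: Pine offcut 120 x 45 x 38 mm lying flat, bystander. Origin: centre of its underside.
- pencil: Flat red carpenter's pencil, 160 mm long, 7.5 mm thick, bystander. Origin: near its middle, on the bench.
- drill: Black and red cordless drill standing on its battery, about 205 mm high, bystander at the right edge of the bench. Origin: centre of the battery's underside.
Things that resemble listed ones, but are neither listed nor needed, are in the scene too. Leave any orange, purple or white look-alike of the case_A alone.

How it is judged:
By the outcome, as a careful person would: the job done as asked, in the order asked, and still so for the second after the job is handed in, with the robot touching nothing.
It also fails if it takes over 72 s, if anything falls off the work surface, if the arm or the gripper's body presses on something with over 40 N, if the wrist force passes 120 N, or if a joint passes its speed limit or range.

ROBOT

A 6-joint arm with a two-finger parallel gripper is mounted at the origin on the work surface. World frame = base frame: x ahead of the robot, y to its left, z up, the work surface at z = 0. Lengths are in m, angles in degrees, forces in N, time in s.
With the tool pointing down it reaches from about 0.35 to 0.875 m from the base axis. Payload 4.2 kg.
Tool frame: the origin (TCP) lies on the centre line of the jaws, within the pads' length; the fingertips stand 11 mm ahead of it and the grasp point (between the pads) lies 8 mm behind it; z points along the fingers, y is the line along which they close (so a half turn about z gives the same grasp; the last joint's range is limited). The gripper opens to 87 mm and grips with 3 to 60 N. Pads are 19 mm wide; open, the fingers measure 117 mm over their backs; the gripper's body (75 mm by 190 mm) begins 51 mm behind the grasp point.
Start: joints at [-60.126, 22.042, 0.453, 0, -68.411, -14.817], TCP at [0.162, -0.604, 0.234] pointing down, gripper open.
Joint ranges: [-179.83, 179.83], [-69.29, 118.12], [-61.27, 80.66], [-181.25, 117.63], [-171.15, -9.14], [-177.46, 177.46]. Speed limits (degrees/s): [159.86, 159.86, 180, 180, 180, 180].

INTERFACE

Orientations are given as a 3x3 rotation matrix whose columns are the frame's x, y, z axes.
In Python, from station import r gives the robot as it stands.
- The arm moves only by the tool servo_tool, never from a script. Its argument "commands" is a list that holds one entry, the list of rows, each a list of 7 numbers: the closure, from 0 (fully open) to 1 (shut), then the shift along the tool's x, y, z in mm, then the turn, a rotation vector about the tool's x, y, z in rad. In form: [[[claw, x, y, z, ax, ay, az], ...]]. A call has exactly 5 rows; each row is the pose to reach, as a shift and turn from the pose commanded when the call began, along the tool's axes at that moment; what a row does not reach only later rows make up. A row lasts 1/10 s, in which the tool goes at most 50 mm and 8.59 degrees, less where a joint would pass 70% of its speed; a pose out of reach is approached as far as the arm can. A call with a gripper value outside its range is refused whole. The fingers move at their own pace and stop on an object; the grip force is fixed at half the most. Time passes only in rows, so rows that repeat a pose let the fingers close, or fill a call up. It gives the time, the measured TCP pose, the force, the opening and the grip force at its end, in the units of the state.
- r.sense(): the state, without advancing time (a new reading comes with each control period).
- r.capture(name): name is "scene" or "top" or "wrist"; returns a dict with "pixels" (480x640x3 uint8, red, green, blue), "camera_matrix" (3x3 intrinsics, pixels), "R" (3x3) and "t" (3): a world point X has camera coordinates R X + t. Camera axes: x right, y down, z forward; pixel columns grow to the right and rows downward; lengths in m; the calibration is good to about 2 mm. A picture is of the moment at which its call begins. There is no depth.
- r.finish_job(): hands the job in; it is judged then, once.
The state is a dict: "time_s": time; "joints": joint angles; "joint_velocities": joint speeds; "effort": joint torques, N m; "tcp_pos": TCP position; "ee_rot": TCP orientation; "wrist_force": force on the tool from outside, world axes, zero at the start; "moment": the same for the moment, N m; "gripper_width": opening from 0.0 (shut) to 1.0 (fully open); "gripper_force": force on a finger pad.
Only numpy, scipy, OpenCV 4.12 (cv2) and the standard library are available. Lean on these libraries where they do the work, as an engineer would, in place of code of your own. Each camera call takes 0.05 s, during which the arm holds its last target. There are 200 camera calls.

## Working session

There is one attempt and no reset: what is moved stays moved. The work goes in short steps, Python scripts to look and compute and a tool call to move; the robot and the scene stay as the last step left them, time stands still between calls to the robot, and variables do not carry over. Pictures are saved under pics/ and viewed, at most 10 in all, crops included, and the job is handed in when it is done.

Besides the shell and the picture viewer there is one more tool, called after "Request:" as a command line: name --argument value ..., lists and objects as JSON in quotes. servo_tool: Moves the arm, as the interface text tells. Its arguments: {"type":"object","properties":{"commands":{"type":"array","items":{"type":"array","items":{"type":"array","items":{"type":"number"}}}}},"required":["commands"]}

```bash
mkdir -p pics; ls; python3 - <<'E'
from station import r
import cv2,numpy as np
for n in("scene","top"):
    c=r.capture(n); np.savez(f"pics/{n}0.npz",**c); cv2.imwrite(f"pics/{n}0.png",c["pixels"][:,:,::-1])
    print(n,c["camera_matrix"].round(1).tolist(),c["R"].round(3).tolist(),c["t"].round(3).tolist())
s=r.sense();print({k:np.round(v,3).tolist() for k,v in s.items()})
E
```

```text
pics
scene [[517.5, 0.0, 323.2], [0.0, 517.5, 240.0], [0.0, 0.0, 1.0]] [[-0.534, 0.846, 0.007], [0.639, 0.409, -0.652], [-0.554, -0.343, -0.758]] [0.392, -0.231, 1.846]
top [[540.0, 0.0, 318.2], [0.0, 540.0, 232.5], [0.0, 0.0, 1.0]] [[-0.02, -1.0, -0.002], [-0.993, 0.02, -0.117], [0.117, -0.001, -0.993]] [-0.089, 0.556, 1.307]
{'time_s': 0.1, 'joints': [-60.125, 22.089, 0.388, -0.025, -68.412, -14.817], 'joint_velocities': [-0.057, -0.148, 0.237, 0.083, 0.073, 0.07], 'effort': [-0.0, -39.169, 18.793, 4.232, 0.013, -0.0], 'tcp_pos': [0.162, -0.603, 0.233], 'ee_rot': [[-0.966, -0.26, -0.001], [-0.26, 0.966, 0.002], [0.0, 0.002, -1.0]], 'wrist_force': [-0.478, -0.753, 0.104], 'moment': [0.037, 0.008, -0.018], 'gripper_force': 0.0, 'gripper_width': 1.001}
```

View pics/top0.png

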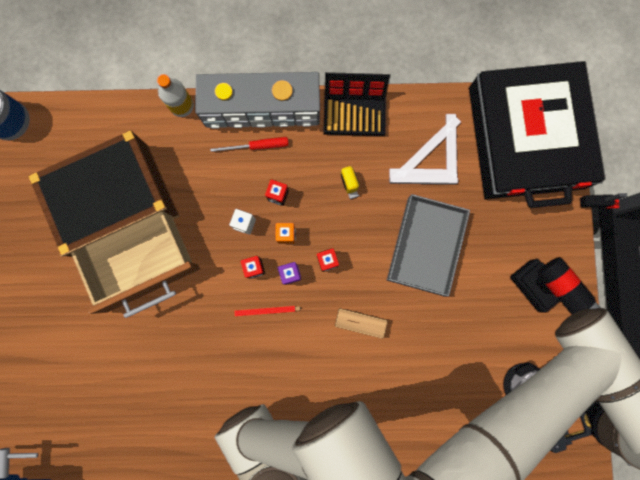

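View pics/scene0.png

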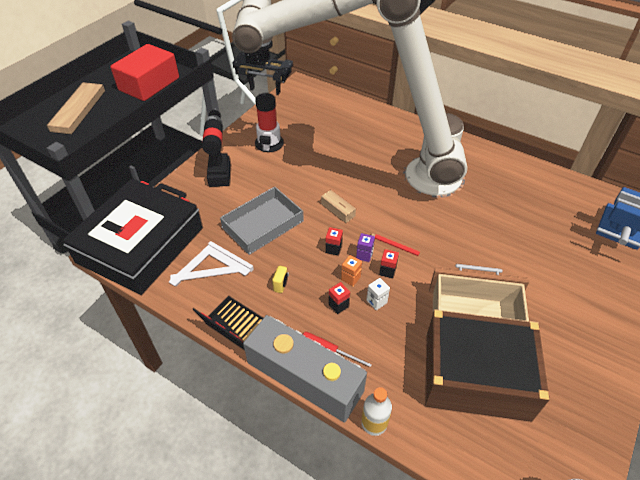

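The top view shows red cases at about (277,191), (252,267) and (328,260), with white, orange and purple decoys between them. The bin is at (429,246), and the open drawer is at (133,260) with its handle at (150,300). The scene view agrees with this.

```bash
cat > h.py <<'E'
import numpy as np,cv2
from scipy.spatial.transform import Rotation as Ro
def ray(c,px,z):
    px=np.atleast_2d(px).astype(float); K,R,t=c["camera_matrix"],c["R"],c["t"]
    d=(R.T@np.linalg.inv(K)@np.c_[px,np.ones(len(px))].T).T; o=-R.T@t
    return o+d*((z-o[2])/d[:,2])[:,None]
def red(c,lo=130):
    h=cv2.cvtColor(c["pixels"],cv2.COLOR_RGB2HSV)
    return (((h[...,0]<5)|(h[...,0]>174))&(h[...,1]>lo)&(h[...,2]>70)).astype(np.uint8)
def go(s,xyz,yaw=None):
    "tool-frame shift mm and turn rad; yaw = world direction (deg) of tool y, tool down"
    R=np.array(s["ee_rot"]); d=R.T@(np.array(xyz)-s["tcp_pos"])*1000; w=np.zeros(3)
    if yaw is not None:
        best=None
        for a in(yaw,yaw+180):
            y=np.array([np.cos(np.radians(a)),np.sin(np.radians(a)),0]); z=np.array([0,0,-1.])
            v=Ro.from_matrix(R.T@np.c_[np.cross(y,z),y,z]).as_rotvec()
            if best is None or np.linalg.norm(v)<np.linalg.norm(best): best=v
        w=best
    return d.round(1).tolist(),w.round(3).tolist()
E
python3 - <<'E'
from h import *
c=dict(np.load("pics/top0.npz"))
m=red(c)
cs,_=cv2.findContours(m,0,2)
for k in cs:
    if cv2.contourArea(k)>100:
        q=cv2.minAreaRect(k); P=ray(c,[q[0]],.078)[0]; b=ray(c,cv2.boxPoints(q),.078)
        e=b[1]-b[0]; print(np.round(q[0]),P.round(3),np.linalg.norm(b[1]-b[0]).round(3),np.linalg.norm(b[2]-b[1]).round(3),np.degrees(np.arctan2(e[1],e[0])).round(1))
for n,px,z in[("decoys",[(242,219),(285,232),(289,273)],.078),("chest",[(128,136),(163,208),(65,249),(36,178)],.129),("bin",[(411,197),(469,210),(448,296),(388,282)],.05),("handle",[(126,312),(173,291)],.091)]:
    P=ray(c,px,z); print(n,P.round(3).tolist(),P.mean(0).round(3))
    if len(P)==4:
        for i in range(4):
            e=P[(i+1)%4]-P[i]; print(np.hypot(*e[:2]).round(3),np.degrees(np.arctan2(e[1],e[0])).round(1))
i=cv2.resize(c["pixels"][120:330,20:360],None,fx=2.35,fy=2.35,interpolation=cv2.INTER_CUBIC); cv2.imwrite("pics/crop.png",i[:,:,::-1])
E
```

```text
[265. 311.] [0.366 0.03  0.078] 0.14 0.013 -86.6
[564. 284.] [ 0.415 -0.679  0.078] 0.074 0.046 -57.8
[252. 267.] [0.47  0.06  0.078] 0.045 0.045 -75.1
[327. 259.] [ 0.484 -0.121  0.078] 0.044 0.044 -72.7
[276. 191.] [ 0.653 -0.     0.078] 0.046 0.045 -18.7
[268. 143.] [0.771 0.017 0.078] 0.096 0.024 -84.6
[534. 117.] [ 0.825 -0.635  0.078] 0.052 0.09 -85.3
[356.  88.] [ 0.908 -0.201  0.078] 0.035 0.033 -91.2
[336.  86.] [ 0.912 -0.151  0.078] 0.035 0.033 -91.2
decoys [[0.585, 0.082, 0.078], [0.552, -0.021, 0.078], [0.453, -0.029, 0.078]] [0.53  0.011 0.078]
chest [[0.78, 0.342, 0.129], [0.607, 0.258, 0.129], [0.516, 0.481, 0.129], [0.684, 0.555, 0.129]] [0.647 0.409 0.129]
0.193 -153.9
0.241 112.1
0.183 23.7
0.233 -65.6
bin [[0.636, -0.331, 0.05], [0.6, -0.472, 0.05], [0.392, -0.41, 0.05], [0.428, -0.267, 0.05]] [ 0.514 -0.37   0.05 ]
0.146 -104.0
0.218 163.6
0.148 75.7
0.217 -17.1
handle [[0.369, 0.352, 0.091], [0.416, 0.243, 0.091]] [0.393 0.297 0.091]
```

View pics/crop.png

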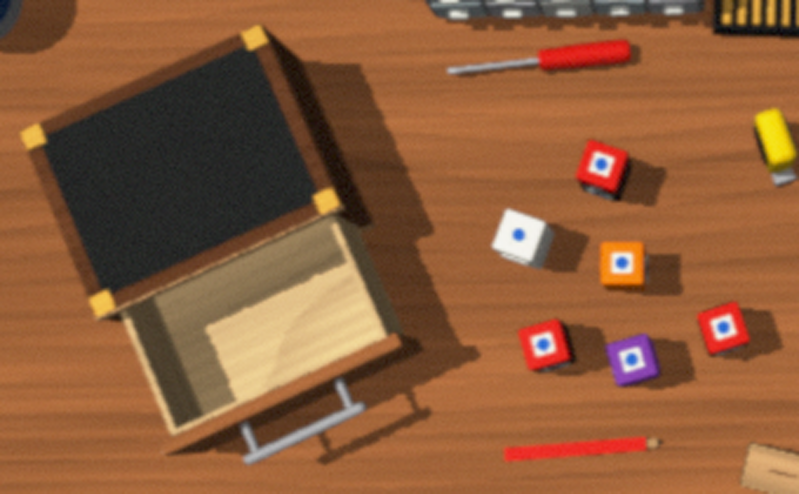

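The crop confirms the decoy positions, and the chest's x axis points at about 24° with the drawer out by about 0.133 m. I'll start with the case at (0.484, -0.121).

Request:
servo_tool --commands '[[[0.1, -36, 31, 2, 0, 0, -0.14], [0.1, -72, 62, 4, 0, 0, -0.28], [0.1, -108, 94, 6, 0, 0, -0.42], [0.1, -144, 126, 8, 0, 0, -0.56], [0.1, -180, 158, 10, 0, 0, -0.7]]]'

```text
time_s: 0.6
tcp_pos: [0.2956, -0.4024, 0.2231]
ee_rot: [[-0.567, -0.824, -0.0], [-0.824, 0.567, 0.0], [-0.0, 0.001, -1.0]]
wrist_force: [0.7, -0.4, 0.5]
gripper_width: 0.901
gripper_force: 0.0
```

```bash
cat >> h.py <<'E'
def g(x,y,z,yaw=None):
    from station import r
    s=r.sense(); print("pos",np.round(s["tcp_pos"],4).tolist(),"j6",round(s["joints"][5]),"F",np.round(s["wrist_force"],2).tolist(),"w",round(s["gripper_width"],3),"t",round(s["time_s"],2))
    print(go(s,(x,y,z),yaw))
E
python3 -c "
from h import *
g(.484,-.121,.17,197.3)"
```

```text
pos [0.2956, -0.4024, 0.2231] j6 1 F [0.7, -0.37, 0.46] w 0.901 t 0.6
([-338.6, 4.3, 53.2], [0.001, 0.0, -0.905])
```

Request:
servo_tool --commands '[[[0.2, -45, 0, 8, 0, 0, -0.14], [0.2, -90, 0, 16, 0, 0, -0.28], [0.2, -135, 1, 24, 0, 0, -0.42], [0.2, -180, 2, 30, 0, 0, -0.56], [0.2, -225, 3, 35, 0, 0, -0.7]]]'

```text
time_s: 1.1
tcp_pos: [0.4215, -0.216, 0.188]
ee_rot: [[0.098, -0.995, -0.001], [-0.995, -0.098, 0.0], [-0.0, 0.001, -1.0]]
wrist_force: [0.2, -0.7, -0.4]
gripper_width: 0.802
gripper_force: 0.0
```

```bash
python3 -c "
from h import *
g(.484,-.121,.17,197.3)"
```

```text
pos [0.4215, -0.216, 0.188] j6 13 F [0.17, -0.73, -0.41] w 0.802 t 1.1
([-88.4, -71.5, 18.0], [0.001, 0.0, -0.204])
```

Request:
servo_tool --commands '[[[0.2, -30, -24, 6, 0, 0, -0.07], [0.2, -60, -48, 12, 0, 0, -0.14], [0.2, -88, -71, 18, 0, 0, -0.204], [0.2, -88, -71, 18, 0, 0, -0.204], [0.2, -88, -71, 18, 0, 0, -0.204]]]'

```text
time_s: 1.6
tcp_pos: [0.4836, -0.123, 0.1699]
ee_rot: [[0.293, -0.956, -0.002], [-0.956, -0.293, 0.0], [-0.001, 0.002, -1.0]]
wrist_force: [0.7, 1.3, -0.5]
gripper_width: 0.798
gripper_force: 0.0
```

```bash
cat >> h.py <<'E'
def look(name,x,y,lo=130):
    "wrist picture: the red lid near (x,y), rays on z=.078"
    from station import r
    c=r.capture("wrist"); cv2.imwrite(f"pics/{name}.png",c["pixels"][:,:,::-1]); np.savez(f"pics/{name}.npz",**c)
    cs,_=cv2.findContours(cv2.morphologyEx(red(c,lo),3,np.ones((9,9))),0,2)
    for k in cs:
        if cv2.contourArea(k)>800:
            q=cv2.minAreaRect(k); b=ray(c,cv2.boxPoints(q),.078); e=b[1]-b[0]
            print(np.round(q[0]),b.mean(0).round(4),np.linalg.norm(b[1:3]-b[:2],axis=1).round(4),np.degrees(np.arctan2(e[1],e[0])).round(1))
E
python3 -c "
from h import *
look('w1',.484,-.121)
g(.484,-.121,.17,197.3)"
```

```text
[322. 233.] [ 0.4856 -0.1257  0.078 ] [0.0525 0.0419] -74.3
pos [0.4833, -0.1236, 0.1702] j6 13 F [0.23, 0.23, -0.02] w 0.798 t 1.65
([-2.3, -1.4, 0.2], [0.001, 0.0, -0.006])
```

View pics/w1.png

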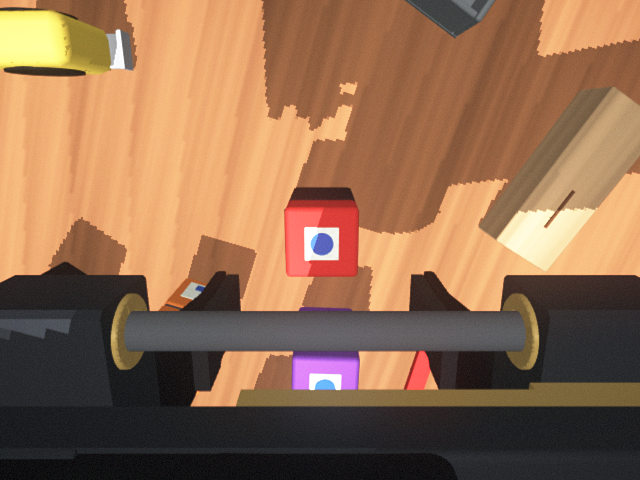

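The wrist view shows the red lid centred between the fingers, with its dot at (322,243) and clear room on both sides. I'll descend and grip.

Request:
servo_tool --commands '[[[0.2, -2, -1, 35, 0, 0, 0], [0.2, -2, -1, 70, 0, 0, 0], [0.2, -2, -1, 100, 0, 0, 0], [0.2, -2, -1, 120, 0, 0, 0], [0.2, -2, -1, 120, 0, 0, 0]]]'

```text
time_s: 2.15
tcp_pos: [0.4813, -0.1226, 0.0482]
ee_rot: [[0.289, -0.957, -0.007], [-0.957, -0.289, -0.0], [-0.002, 0.006, -1.0]]
wrist_force: [-0.3, -0.7, 0.2]
gripper_width: 0.796
gripper_force: 0.0
```

Request:
servo_tool --commands '[[[0.7, 0, 0, 0, 0, 0, 0], [0.7, 0, 0, 0, 0, 0, 0], [0.7, 0, 0, 0, 0, 0, 0], [0.7, 0, 0, 0, 0, 0, 0], [0.7, 0, 0, 0, 0, 0, 0]]]'

```text
time_s: 2.65
tcp_pos: [0.4849, -0.1214, 0.0515]
ee_rot: [[0.292, -0.956, 0.002], [-0.956, -0.292, -0.0], [0.001, -0.002, -1.0]]
wrist_force: [0.9, 0.4, 4.0]
gripper_width: 0.499
gripper_force: 30.0
```

Request:
servo_tool --commands '[[[0.7, 0, 0, -20, 0, 0, 0], [0.7, 0, 0, -45, 0, 0, 0], [0.7, 0, 0, -60, 0, 0, 0], [0.7, 0, 0, -60, 0, 0, 0], [0.7, 0, 0, -60, 0, 0, 0]]]'

```text
time_s: 3.15
tcp_pos: [0.4833, -0.1213, 0.1098]
ee_rot: [[0.291, -0.957, -0.001], [-0.957, -0.291, 0.001], [-0.001, 0.001, -1.0]]
wrist_force: [-1.1, -1.2, -4.3]
gripper_width: 0.5
gripper_force: 30.0
```

Request:
servo_tool --commands '[[[0.7, 0, 0, 0, 0, 0, 0], [0.7, 0, 0, 0, 0, 0, 0], [0.7, 0, 0, 0, 0, 0, 0], [0.7, 0, 0, 0, 0, 0, 0], [0.7, 0, 0, 0, 0, 0, 0]]]'

```text
time_s: 3.65
tcp_pos: [0.4841, -0.1215, 0.1103]
ee_rot: [[0.292, -0.957, -0.0], [-0.957, -0.292, -0.0], [-0.0, 0.0, -1.0]]
wrist_force: [-0.7, -0.2, -4.1]
gripper_width: 0.507
gripper_force: 30.0
```

```bash
python3 -c "
from h import *
g(.466,-.355,.13,253)
g(.483,.391,.19,294)"
```

```text
pos [0.4841, -0.1215, 0.1103] j6 12 F [-0.72, -0.21, -4.14] w 0.507 t 3.65
([218.1, 85.5, -19.7], [0.0, 0.0, -0.978])
pos [0.4841, -0.1215, 0.1103] j6 12 F [-0.72, -0.21, -4.14] w 0.507 t 3.65
([-490.5, -148.3, -79.7], [0.0, -0.0, 1.448])
```

It reads -4.1 N, so this case is heavy and goes in the drawer.

Request:
servo_tool --commands '[[[0.7, 0, 0, -35, 0, 0, 0], [0.7, -19, -6, -75, 0, 0, 0.05], [0.7, -57, -17, -80, 0, 0, 0.15], [0.7, -100, -30, -80, 0, 0, 0.27], [0.7, -144, -43, -80, 0, 0, 0.4]]]'

```text
time_s: 4.15
tcp_pos: [0.4832, 0.0292, 0.1911]
ee_rot: [[-0.107, -0.994, 0.001], [-0.994, 0.107, 0.001], [-0.001, -0.001, -1.0]]
wrist_force: [1.1, 0.1, -4.4]
gripper_width: 0.501
gripper_force: 30.0
```

```bash
python3 -c "
from h import *
g(.483,.391,.19,294)"
```

```text
pos [0.4832, 0.0292, 0.1911] j6 -29 F [1.05, 0.08, -4.36] w 0.501 t 4.15
([-359.7, 39.1, 1.4], [-0.001, 0.002, 1.044])
```

Request:
servo_tool --commands '[[[0.7, -44, 5, 1, 0, 0, 0.13], [0.7, -88, 10, 1, 0, 0, 0.27], [0.7, -132, 15, 1, 0, 0, 0.41], [0.7, -176, 20, 1, 0, 0, 0.55], [0.7, -220, 24, 1, 0, 0, 0.68]]]'

```text
time_s: 4.65
tcp_pos: [0.4811, 0.2509, 0.1895]
ee_rot: [[-0.708, -0.706, -0.0], [-0.706, 0.708, -0.0], [0.0, 0.0, -1.0]]
wrist_force: [0.7, -0.1, -4.0]
gripper_width: 0.504
gripper_force: 30.0
```

```bash
python3 -c "
from h import *
g(.483,.391,.19,294)"
```

```text
pos [0.4811, 0.2509, 0.1895] j6 -90 F [0.7, -0.15, -4.01] w 0.504 t 4.65
([-100.3, 97.8, -0.5], [0.0, -0.0, 0.366])
```

Request:
servo_tool --commands '[[[0.7, -31, 30, 0, 0, 0, 0.12], [0.7, -60, 59, 0, 0, 0, 0.24], [0.7, -85, 83, 0, 0, 0, 0.366], [0.7, -100, 98, 0, 0, 0, 0.366], [0.7, -100, 98, 0, 0, 0, 0.366]]]'

```text
time_s: 5.15
tcp_pos: [0.4823, 0.3921, 0.1886]
ee_rot: [[-0.91, -0.414, -0.0], [-0.414, 0.91, 0.0], [-0.0, 0.0, -1.0]]
wrist_force: [-0.2, -0.1, -3.7]
gripper_width: 0.504
gripper_force: 30.0
```

```bash
python3 - <<'E'
from h import *
from station import r
g(.483,.391,.073,294)
c=r.capture("top"); i=c["pixels"][110:340,10:340]; cv2.imwrite("pics/t1.png",cv2.resize(i,None,fx=2.4,fy=2.4)[:,:,::-1])
E
```

```text
pos [0.4823, 0.3921, 0.1886] j6 -120 F [-0.17, -0.09, -3.66] w 0.504 t 5.15
([-0.2, -1.3, 115.6], [0.0, 0.0, 0.008])
```

View pics/t1.png

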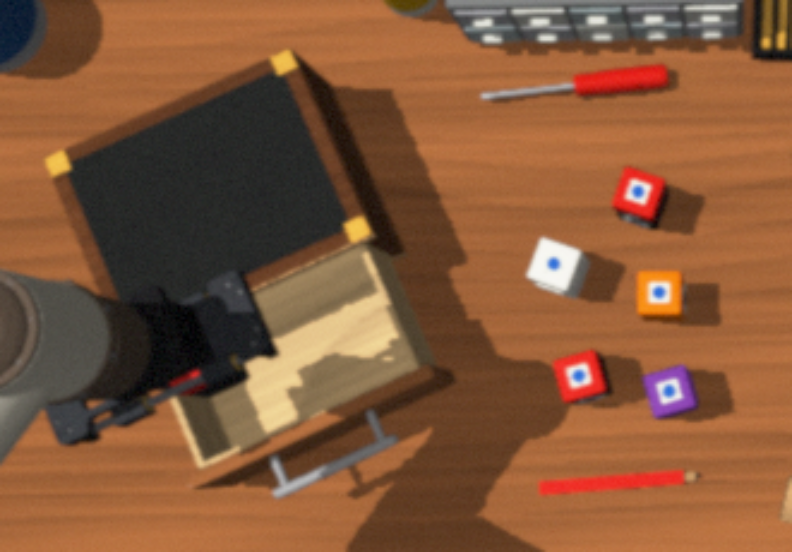

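The view shows the case held over the far end of the open drawer, clear of the walls. I'll lower it.

Request:
servo_tool --commands '[[[0.7, 0, -1, 25, 0, 0, 0.008], [0.7, 0, -1, 55, 0, 0, 0.008], [0.7, 0, -1, 85, 0, 0, 0.008], [0.7, 0, -1, 105, 0, 0, 0.008], [0.7, 0, -1, 112, 0, 0, 0.008]]]'

```text
time_s: 5.7
tcp_pos: [0.4819, 0.3857, 0.0749]
ee_rot: [[-0.915, -0.402, -0.004], [-0.402, 0.915, -0.004], [0.005, -0.003, -1.0]]
wrist_force: [-0.3, -0.3, -3.4]
gripper_width: 0.504
gripper_force: 30.0
```

Request:
servo_tool --commands '[[[0.7, 0, 0, 0, 0, 0, 0], [0.7, 0, 0, 1, 0, 0, 0], [0.7, 0, 0, 2, 0, 0, 0], [0.7, 0, 0, 3, 0, 0, 0], [0.7, 0, 0, 3, 0, 0, 0]]]'

```text
time_s: 6.2
tcp_pos: [0.4831, 0.3885, 0.0751]
ee_rot: [[-0.915, -0.404, 0.001], [-0.404, 0.915, 0.001], [-0.001, 0.001, -1.0]]
wrist_force: [0.0, 0.1, -2.7]
gripper_width: 0.501
gripper_force: 30.0
```

Request:
servo_tool --commands '[[[0.7, 0, 0, 1, 0, 0, 0], [0.7, 0, 0, 1, 0, 0, 0], [0.7, 0, 0, 2, 0, 0, 0], [0.7, 0, 0, 2, 0, 0, 0], [0.7, 0, 0, 2, 0, 0, 0]]]'

```text
time_s: 6.7
tcp_pos: [0.4835, 0.3885, 0.0735]
ee_rot: [[-0.915, -0.404, 0.001], [-0.404, 0.915, 0.001], [-0.002, 0.0, -1.0]]
wrist_force: [-0.4, -2.2, 3.0]
gripper_width: 0.505
gripper_force: 30.0
```

Contact is made (+3 N), so I'll release with a partial opening and rise.

Request:
servo_tool --commands '[[[0.3, 0, 0, 0, 0, 0, 0], [0.3, 0, 0, 0, 0, 0, 0], [0.3, 0, 0, 0, 0, 0, 0], [0.3, 0, 0, -10, 0, 0, 0], [0.3, 0, 0, -30, 0, 0, 0]]]'

```text
time_s: 7.2
tcp_pos: [0.4822, 0.3875, 0.1016]
ee_rot: [[-0.915, -0.404, -0.002], [-0.404, 0.915, -0.003], [0.003, -0.002, -1.0]]
wrist_force: [0.3, 0.5, -0.4]
gripper_width: 0.694
gripper_force: 0.0
```

Request:
servo_tool --commands '[[[0.3, 0, 0, -40, 0, 0, 0], [0.3, 0, 0, -85, 0, 0, 0], [0.3, 0, 0, -100, 0, 0, 0], [0.3, 30, 0, -100, 0, 0, 0], [0.3, 75, 0, -100, 0, 0, 0]]]'

```text
time_s: 7.7
tcp_pos: [0.415, 0.3587, 0.2035]
ee_rot: [[-0.915, -0.402, 0.002], [-0.402, 0.915, 0.002], [-0.003, 0.001, -1.0]]
wrist_force: [-1.8, 0.5, 0.1]
gripper_width: 0.7
gripper_force: 0.0
```

```bash
python3 -c "
from h import *
g(.470,.060,.19,15)"
```

```text
pos [0.415, 0.3587, 0.2035] j6 -124 F [-1.75, 0.49, 0.08] w 0.7 t 7.7
([69.9, -295.6, 12.9], [-0.001, 0.003, -1.418])
```

Request:
servo_tool --commands '[[[0.25, 7, -30, 2, 0, 0, -0.14], [0.25, 14, -60, 4, 0, 0, -0.28], [0.25, 21, -90, 6, 0, 0, -0.42], [0.25, 28, -120, 8, 0, 0, -0.56], [0.25, 36, -150, 10, 0, 0, -0.7]]]'

```text
time_s: 8.2
tcp_pos: [0.4422, 0.2053, 0.1934]
ee_rot: [[-0.434, -0.901, 0.001], [-0.901, 0.434, 0.001], [-0.001, -0.001, -1.0]]
wrist_force: [-0.7, -0.5, 0.2]
gripper_width: 0.75
gripper_force: 0.0
```

```bash
python3 -c "
from h import *
g(.470,.060,.17,15)"
```

```text
pos [0.4422, 0.2053, 0.1934] j6 -70 F [-0.74, -0.53, 0.19] w 0.75 t 8.2
([118.8, -88.1, 23.3], [-0.001, 0.001, -0.711])
```

Request:
servo_tool --commands '[[[0.25, 25, -19, 5, 0, 0, -0.145], [0.25, 50, -38, 10, 0, 0, -0.29], [0.25, 80, -58, 15, 0, 0, -0.43], [0.25, 105, -77, 20, 0, 0, -0.57], [0.25, 119, -88, 23, 0, 0, -0.711]]]'

```text
time_s: 8.7
tcp_pos: [0.4686, 0.0588, 0.17]
ee_rot: [[0.257, -0.966, 0.0], [-0.966, -0.257, 0.0], [-0.0, -0.0, -1.0]]
wrist_force: [0.3, 0.4, -0.5]
gripper_width: 0.752
gripper_force: 0.0
```

```bash
cat >> h.py <<'E'
def dots(name):
    from station import r
    c=r.capture("wrist"); cv2.imwrite(f"pics/{name}.png",c["pixels"][:,:,::-1])
    h=cv2.cvtColor(c["pixels"],cv2.COLOR_RGB2HSV); m=((h[...,0]>100)&(h[...,0]<125)&(h[...,1]>120)).astype(np.uint8)
    n,_,st,ce=cv2.connectedComponentsWithStats(m)
    for i in range(1,n):
        if st[i,4]>40: print("dot",ce[i].round(),ray(c,ce[i],.078)[0].round(4))
E
python3 -c "
from h import *
g(.470,.060,.05,15)
dots('d2');look('w2',0,0)"
```

```text
pos [0.4686, 0.0588, 0.17] j6 -12 F [0.32, 0.41, -0.49] w 0.752 t 8.7
([-0.8, -1.6, 120.0], [-0.0, 0.0, -0.002])
dot [10. 53.] [0.6553 0.0022 0.078 ]
dot [208.  66.] [ 0.5531 -0.0184  0.078 ]
dot [106.  87.] [0.6039 0.0061 0.078 ]
dot [390.  98.] [ 0.4545 -0.0279  0.078 ]
dot [122. 235.] [0.5839 0.0869 0.078 ]
[318. 239.] [0.4716 0.0586 0.078 ] [0.0491 0.0426] -76.4
[466. 210.] [0.3935 0.0217 0.078 ] [0.1037 0.0143] -87.9
[44. 55.] [ 0.6373 -0.0011  0.078 ] [0.0456 0.0548] -164.9
```

Request:
servo_tool --commands '[[[0.25, -1, -2, 35, 0, 0, 0], [0.25, -1, -2, 70, 0, 0, 0], [0.25, -1, -2, 100, 0, 0, 0], [0.25, -1, -2, 119, 0, 0, 0], [0.25, -1, -2, 119, 0, 0, 0]]]'

```text
time_s: 9.3
tcp_pos: [0.4689, 0.0622, 0.0487]
ee_rot: [[0.251, -0.968, -0.005], [-0.968, -0.251, -0.002], [0.001, 0.005, -1.0]]
wrist_force: [0.9, -0.2, 1.0]
gripper_width: 0.748
gripper_force: 0.0
```

Request:
servo_tool --commands '[[[0.7, 0, 0, 0, 0, 0, 0], [0.7, 0, 0, 0, 0, 0, 0], [0.7, 0, 0, 0, 0, 0, 0], [0.7, 0, 0, 0, 0, 0, 0], [0.7, 0, 0, 0, 0, 0, 0]]]'

```text
time_s: 9.8
tcp_pos: [0.4711, 0.0625, 0.0517]
ee_rot: [[0.253, -0.967, 0.002], [-0.967, -0.253, 0.001], [-0.0, -0.002, -1.0]]
wrist_force: [-1.4, 1.1, 5.7]
gripper_width: 0.502
gripper_force: 30.0
```

Request:
servo_tool --commands '[[[0.7, 0, 0, -20, 0, 0, 0], [0.7, 0, 0, -45, 0, 0, 0], [0.7, 0, 0, -60, 0, 0, 0], [0.7, 0, 0, -60, 0, 0, 0], [0.7, 0, 0, -60, 0, 0, 0]]]'

```text
time_s: 10.3
tcp_pos: [0.4699, 0.062, 0.1102]
ee_rot: [[0.252, -0.968, -0.0], [-0.968, -0.252, 0.0], [-0.0, 0.0, -1.0]]
wrist_force: [-0.3, -0.5, -0.4]
gripper_width: 0.505
gripper_force: 30.0
```

Request:
servo_tool --commands '[[[0.7, 0, 0, 0, 0, 0, 0], [0.7, 0, 0, 0, 0, 0, 0], [0.7, 0, 0, 0, 0, 0, 0], [0.7, 0, 0, 0, 0, 0, 0], [0.7, 0, 0, 0, 0, 0, 0]]]'

```text
time_s: 10.8
tcp_pos: [0.4703, 0.0621, 0.1103]
ee_rot: [[0.253, -0.967, -0.0], [-0.967, -0.253, -0.0], [0.0, 0.0, -1.0]]
wrist_force: [1.0, -0.3, 0.1]
gripper_width: 0.505
gripper_force: 30.0
```

```bash
python3 -c "
from h import *
g(.466,-.355,.16,253)
g(.523,.299,.19,294)"
```

```text
pos [0.4703, 0.0621, 0.1103] j6 -13 F [1.02, -0.27, 0.08] w 0.505 t 10.8
([402.4, 109.7, -49.6], [0.001, 0.0, -1.018])
pos [0.4703, 0.0621, 0.1103] j6 -13 F [1.02, -0.27, 0.08] w 0.505 t 10.8
([-215.9, -110.9, -79.8], [0.0, -0.0, 1.408])
```

That one is light (about 0 N), so it goes in the bin.

Request:
servo_tool --commands '[[[0.7, 0, 0, -30, 0, 0, 0], [0.7, 15, 4, -50, 0, 0, -0.05], [0.7, 50, 14, -50, 0, 0, -0.17], [0.7, 93, 26, -50, 0, 0, -0.3], [0.7, 136, 37, -50, 0, 0, -0.43]]]'

```text
time_s: 11.3
tcp_pos: [0.4689, -0.0774, 0.1609]
ee_rot: [[0.633, -0.774, 0.001], [-0.774, -0.633, 0.0], [0.0, -0.001, -1.0]]
wrist_force: [0.6, 0.2, 0.1]
gripper_width: 0.504
gripper_force: 30.0
```

```bash
python3 -c "
from h import *
g(.466,-.355,.16,253)"
```

```text
pos [0.4689, -0.0774, 0.1609] j6 29 F [0.64, 0.16, 0.15] w 0.504 t 11.3
([213.2, 177.9, 0.8], [-0.001, -0.001, -0.589])
```

Request:
servo_tool --commands '[[[0.7, 34, 28, 0, 0, 0, -0.12], [0.7, 68, 56, 0, 0, 0, -0.24], [0.7, 102, 85, 0, 0, 0, -0.36], [0.7, 136, 113, 0, 0, 0, -0.48], [0.7, 170, 142, 0, 0, 0, -0.589]]]'

```text
time_s: 11.8
tcp_pos: [0.465, -0.2996, 0.1605]
ee_rot: [[0.956, -0.294, 0.0], [-0.294, -0.956, -0.0], [0.0, -0.0, -1.0]]
wrist_force: [1.2, 0.1, 0.4]
gripper_width: 0.506
gripper_force: 30.0
```

```bash
python3 -c "
from h import *
g(.466,-.355,.055,253)"
```

```text
pos [0.465, -0.2996, 0.1605] j6 89 F [1.23, 0.11, 0.39] w 0.506 t 11.8
([17.3, 52.7, 105.5], [-0.0, -0.0, -0.002])
```

Request:
servo_tool --commands '[[[0.7, 9, 27, 0, 0, 0, 0], [0.7, 17, 52, 15, 0, 0, 0], [0.7, 17, 53, 45, 0, 0, 0], [0.7, 17, 53, 80, 0, 0, 0], [0.7, 17, 53, 98, 0, 0, 0]]]'

```text
time_s: 12.3
tcp_pos: [0.4637, -0.3529, 0.0594]
ee_rot: [[0.954, -0.3, -0.004], [-0.3, -0.954, 0.002], [-0.005, -0.001, -1.0]]
wrist_force: [-0.4, 0.2, -0.0]
gripper_width: 0.502
gripper_force: 30.0
```

Request:
servo_tool --commands '[[[0.7, 0, 0, 1, 0, 0, 0], [0.7, 0, 0, 2, 0, 0, 0], [0.7, 0, 0, 3, 0, 0, 0], [0.7, 0, 0, 4, 0, 0, 0], [0.7, 0, 0, 5, 0, 0, 0]]]'

```text
time_s: 12.8
tcp_pos: [0.4662, -0.3536, 0.0586]
ee_rot: [[0.954, -0.299, 0.002], [-0.299, -0.954, -0.001], [0.002, 0.0, -1.0]]
wrist_force: [-0.3, 0.5, -0.1]
gripper_width: 0.5
gripper_force: 30.0
```

Request:
servo_tool --commands '[[[0.7, 0, 0, 0, 0, 0, 0], [0.7, 0, 0, 1, 0, 0, 0], [0.7, 0, 0, 1, 0, 0, 0], [0.7, 0, 0, 1, 0, 0, 0], [0.7, 0, 0, 1, 0, 0, 0]]]'

```text
time_s: 13.3
tcp_pos: [0.4656, -0.3534, 0.0566]
ee_rot: [[0.954, -0.299, -0.0], [-0.299, -0.954, -0.0], [-0.0, 0.0, -1.0]]
wrist_force: [-0.5, 0.0, -0.6]
gripper_width: 0.501
gripper_force: 30.0
```

Request:
servo_tool --commands '[[[0.7, 0, 0, 1, 0, 0, 0], [0.7, 0, 0, 1, 0, 0, 0], [0.7, 0, 0, 2, 0, 0, 0], [0.7, 0, 0, 2, 0, 0, 0], [0.7, 0, 0, 2, 0, 0, 0]]]'

```text
time_s: 13.8
tcp_pos: [0.4659, -0.3535, 0.0557]
ee_rot: [[0.954, -0.298, 0.001], [-0.298, -0.954, -0.001], [0.001, 0.0, -1.0]]
wrist_force: [-0.7, 1.7, 5.4]
gripper_width: 0.502
gripper_force: 30.0
```

Contact again (+5.4 N). Next I'll release, rise and go to case A.

Request:
servo_tool --commands '[[[0.3, 0, 0, 0, 0, 0, 0], [0.3, 0, 0, 0, 0, 0, 0], [0.3, 0, 0, 0, 0, 0, 0], [0.3, 0, 0, -10, 0, 0, 0], [0.3, 0, 0, -35, 0, 0, 0]]]'

```text
time_s: 14.3
tcp_pos: [0.4641, -0.3527, 0.088]
ee_rot: [[0.954, -0.299, -0.005], [-0.299, -0.954, 0.002], [-0.006, -0.001, -1.0]]
wrist_force: [-0.1, -0.5, 0.6]
gripper_width: 0.7
gripper_force: 0.0
```

Request:
servo_tool --commands '[[[0.3, 0, 0, -40, 0, 0, 0], [0.3, 0, 0, -80, 0, 0, 0], [0.3, 0, -30, -85, 0, 0, 0], [0.3, 10, -70, -85, 0, 0, 0], [0.3, 25, -110, -85, 0, 0, 0]]]'

```text
time_s: 14.8
tcp_pos: [0.5224, -0.2552, 0.1762]
ee_rot: [[0.954, -0.3, 0.002], [-0.3, -0.954, -0.0], [0.002, -0.0, -1.0]]
wrist_force: [1.2, -0.4, -1.1]
gripper_width: 0.7
gripper_force: 0.0
```

```bash
python3 -c "
from h import *
g(.653,.0,.17,251.3)"
```

```text
pos [0.5224, -0.2552, 0.1762] j6 83 F [1.25, -0.35, -1.09] w 0.7 t 14.8
([47.9, -282.6, 6.4], [-0.0, -0.002, 0.021])
```

Request:
servo_tool --commands '[[[0.25, 8, -47, 3, 0, 0, 0.02], [0.25, 16, -94, 5, 0, 0, 0.02], [0.25, 24, -141, 6, 0, 0, 0.02], [0.25, 32, -188, 6, 0, 0, 0.02], [0.25, 40, -235, 6, 0, 0, 0.02]]]'

```text
time_s: 15.3
tcp_pos: [0.6314, -0.0417, 0.1693]
ee_rot: [[0.948, -0.318, 0.001], [-0.318, -0.948, -0.0], [0.001, -0.0, -1.0]]
wrist_force: [0.6, -0.5, -0.3]
gripper_width: 0.75
gripper_force: 0.0
```

Request:
servo_tool --commands '[[[0.25, 5, -32, 0, 0, 0, 0], [0.25, 9, -48, 0, 0, 0, 0], [0.25, 9, -48, 0, 0, 0, 0], [0.25, 9, -48, 0, 0, 0, 0], [0.25, 9, -48, 0, 0, 0, 0]]]'

```text
time_s: 15.8
tcp_pos: [0.6539, -0.0022, 0.1687]
ee_rot: [[0.948, -0.319, -0.0], [-0.319, -0.948, -0.0], [-0.0, 0.0, -1.0]]
wrist_force: [-0.3, 1.0, 0.4]
gripper_width: 0.749
gripper_force: 0.0
```

```bash
python3 -c "
from h import *
g(.653,.0,.05,251.3)
look('w3',0,0)
dots('d3')"
```

```text
pos [0.6539, -0.0022, 0.1687] j6 57 F [-0.35, 1.02, 0.37] w 0.749 t 15.8
([-1.5, -1.8, 118.7], [0.0, 0.0, 0.001])
[319. 235.] [6.577e-01 4.000e-04 7.800e-02] [0.0474 0.0426] -21.7
[224.  36.] [0.7755 0.0139 0.078 ] [0.0807 0.022 ] -84.7
dot [319. 241.] [0.6548 0.0016 0.078 ]
dot [251. 308.] [0.6271 0.0549 0.078 ]
dot [399. 376.] [ 0.5522 -0.0182  0.078 ]
dot [230. 382.] [0.5835 0.0869 0.078 ]
```

View pics/w3.png

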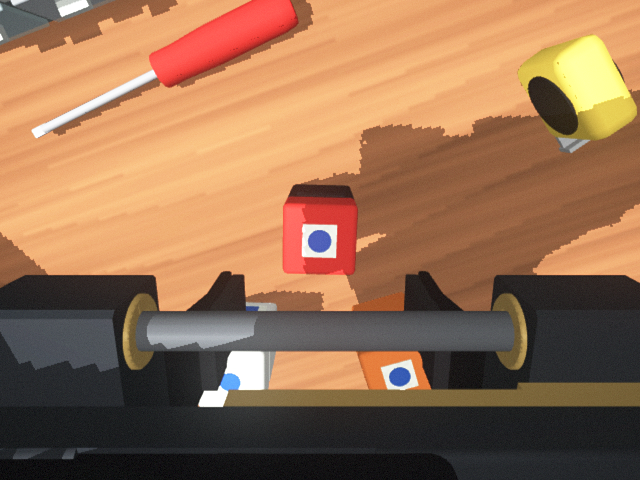

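The lid dot is at (319,241), centred between the fingers, with the white and orange decoys clear of them.

Request:
servo_tool --commands '[[[0.25, 0, -3, 35, 0, 0, 0], [0.25, 0, -3, 70, 0, 0, 0], [0.25, 0, -3, 100, 0, 0, 0], [0.25, 0, -3, 117, 0, 0, 0], [0.25, 0, -3, 117, 0, 0, 0]]]'

```text
time_s: 16.4
tcp_pos: [0.6531, 0.0006, 0.0486]
ee_rot: [[0.948, -0.319, -0.006], [-0.319, -0.948, -0.001], [-0.006, 0.003, -1.0]]
wrist_force: [-0.1, 0.0, 0.0]
gripper_width: 0.751
gripper_force: 0.0
```

Request:
servo_tool --commands '[[[0.7, 0, 0, 0, 0, 0, 0], [0.7, 0, 0, 0, 0, 0, 0], [0.7, 0, 0, 0, 0, 0, 0], [0.7, 0, 0, 0, 0, 0, 0], [0.7, 0, 0, 0, 0, 0, 0]]]'

```text
time_s: 16.9
tcp_pos: [0.6562, 0.0019, 0.0531]
ee_rot: [[0.948, -0.318, 0.002], [-0.318, -0.948, 0.0], [0.002, -0.001, -1.0]]
wrist_force: [-1.7, 0.5, 4.1]
gripper_width: 0.504
gripper_force: 30.0
```

Request:
servo_tool --commands '[[[0.7, 0, 0, -20, 0, 0, 0], [0.7, 0, 0, -45, 0, 0, 0], [0.7, 0, 0, -60, 0, 0, 0], [0.7, 0, 0, -60, 0, 0, 0], [0.7, 0, 0, -60, 0, 0, 0]]]'

```text
time_s: 17.4
tcp_pos: [0.655, 0.0021, 0.1111]
ee_rot: [[0.948, -0.318, -0.001], [-0.318, -0.948, 0.001], [-0.001, -0.0, -1.0]]
wrist_force: [-0.3, 0.6, 0.6]
gripper_width: 0.502
gripper_force: 30.0
```

Request:
servo_tool --commands '[[[0.7, 0, 0, 0, 0, 0, 0], [0.7, 0, 0, 0, 0, 0, 0], [0.7, 0, 0, 0, 0, 0, 0], [0.7, 0, 0, 0, 0, 0, 0], [0.7, 0, 0, 0, 0, 0, 0]]]'

```text
time_s: 17.9
tcp_pos: [0.6554, 0.0019, 0.1113]
ee_rot: [[0.948, -0.318, -0.0], [-0.318, -0.948, -0.0], [-0.0, 0.0, -1.0]]
wrist_force: [-0.2, 0.3, -0.6]
gripper_width: 0.502
gripper_force: 30.0
```

```bash
python3 -c "
from h import *
g(.562,-.385,.16,253)
g(.523,.299,.20,294)"
```

```text
pos [0.6554, 0.0019, 0.1113] j6 57 F [-0.17, 0.34, -0.6] w 0.502 t 17.9
([34.4, 396.5, -48.7], [0.0, 0.0, -0.027])
pos [0.6554, 0.0019, 0.1113] j6 57 F [-0.17, 0.34, -0.6] w 0.502 t 17.9
([-220.0, -239.6, -88.7], [0.0, 0.0, -0.742])
```

That one is light too, so it goes in the second slot of the bin.

Request:
servo_tool --commands '[[[0.7, 0, 0, -30, 0, 0, 0], [0.7, 1, 15, -49, 0, 0, -0.02], [0.7, 4, 50, -49, 0, 0, -0.027], [0.7, 8, 93, -49, 0, 0, -0.027], [0.7, 12, 136, -49, 0, 0, -0.027]]]'

```text
time_s: 18.4
tcp_pos: [0.6233, -0.1317, 0.1608]
ee_rot: [[0.957, -0.291, 0.001], [-0.291, -0.957, 0.0], [0.001, -0.0, -1.0]]
wrist_force: [0.2, -0.3, -0.6]
gripper_width: 0.5
gripper_force: 30.0
```

Request:
servo_tool --commands '[[[0.7, 4, 43, 0, 0, 0, 0], [0.7, 8, 86, 0, 0, 0, 0], [0.7, 12, 129, 0, 0, 0, 0], [0.7, 15, 172, 0, 0, 0, 0], [0.7, 18, 210, 0, 0, 0, 0]]]'

```text
time_s: 18.9
tcp_pos: [0.5787, -0.3389, 0.1606]
ee_rot: [[0.956, -0.293, 0.0], [-0.293, -0.956, -0.0], [0.0, 0.0, -1.0]]
wrist_force: [0.8, -0.1, -0.5]
gripper_width: 0.503
gripper_force: 30.0
```

```bash
python3 -c "
from h import *
g(.562,-.385,.06,253)"
```

```text
pos [0.5787, -0.3389, 0.1606] j6 90 F [0.76, -0.14, -0.54] w 0.503 t 18.9
([-2.5, 48.9, 100.6], [0.0, -0.0, -0.0])
```

Request:
servo_tool --commands '[[[0.7, -1, 25, 0, 0, 0, 0], [0.7, -2, 45, 15, 0, 0, 0], [0.7, -2, 46, 45, 0, 0, 0], [0.7, -2, 46, 80, 0, 0, 0], [0.7, -2, 46, 98, 0, 0, 0]]]'

```text
time_s: 19.4
tcp_pos: [0.5622, -0.3799, 0.0592]
ee_rot: [[0.956, -0.293, -0.004], [-0.293, -0.956, 0.003], [-0.005, -0.001, -1.0]]
wrist_force: [-0.5, -0.4, -0.5]
gripper_width: 0.508
gripper_force: 30.0
```

Request:
servo_tool --commands '[[[0.7, 0, 0, 1, 0, 0, 0], [0.7, 0, 0, 2, 0, 0, 0], [0.7, 0, 0, 3, 0, 0, 0], [0.7, 0, 0, 4, 0, 0, 0], [0.7, 0, 0, 5, 0, 0, 0]]]'

```text
time_s: 19.9
tcp_pos: [0.5646, -0.3804, 0.0585]
ee_rot: [[0.956, -0.292, 0.002], [-0.292, -0.956, -0.001], [0.002, 0.0, -1.0]]
wrist_force: [0.3, 0.4, -0.8]
gripper_width: 0.507
gripper_force: 30.0
```

Request:
servo_tool --commands '[[[0.7, 0, 0, 0, 0, 0, 0], [0.7, 0, 0, 1, 0, 0, 0], [0.7, 0, 0, 1, 0, 0, 0], [0.7, 0, 0, 1, 0, 0, 0], [0.7, 0, 0, 1, 0, 0, 0]]]'

```text
time_s: 20.4
tcp_pos: [0.5644, -0.3805, 0.0569]
ee_rot: [[0.956, -0.292, 0.001], [-0.292, -0.956, -0.0], [0.001, 0.0, -1.0]]
wrist_force: [0.3, 0.3, 2.3]
gripper_width: 0.502
gripper_force: 30.0
```

Contact at +2.3 N. I'll release and rise.

Request:
servo_tool --commands '[[[0.3, 0, 0, 0, 0, 0, 0], [0.3, 0, 0, 0, 0, 0, 0], [0.3, 0, 0, 0, 0, 0, 0], [0.3, 0, 0, -10, 0, 0, 0], [0.3, 0, 0, -35, 0, 0, 0]]]'

```text
time_s: 20.9
tcp_pos: [0.5625, -0.3796, 0.0897]
ee_rot: [[0.956, -0.293, -0.005], [-0.293, -0.956, 0.003], [-0.006, -0.001, -1.0]]
wrist_force: [0.4, -0.5, 0.3]
gripper_width: 0.696
gripper_force: 0.0
```

Request:
servo_tool --commands '[[[0.3, 0, 0, -40, 0, 0, 0], [0.3, 0, 0, -80, 0, 0, 0], [0.3, 0, -30, -105, 0, 0, 0], [0.3, -20, -70, -105, 0, 0, 0], [0.3, -50, -110, -105, 0, 0, 0]]]'

```text
time_s: 21.4
tcp_pos: [0.5495, -0.2599, 0.1981]
ee_rot: [[0.956, -0.293, 0.004], [-0.293, -0.956, -0.001], [0.004, -0.0, -1.0]]
wrist_force: [1.4, 0.6, -0.7]
gripper_width: 0.7
gripper_force: 0.0
```

```bash
python3 - <<'E'
from h import *
g(.349,.275,.20,294)
from station import r
c=r.capture("top"); cv2.imwrite("pics/t2.png",c["pixels"][:,:,::-1])
P=ray(c,[(126,312),(173,291)],.091)
E
```

```text
pos [0.5495, -0.2599, 0.1981] j6 83 F [1.36, 0.61, -0.72] w 0.7 t 21.4
([-348.5, -452.6, -3.1], [0.001, -0.004, -0.716])
```

View pics/t2.png

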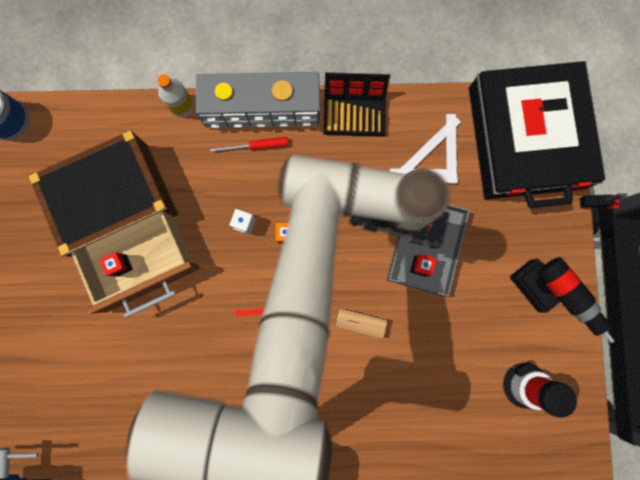

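The view shows the heavy case upright in the drawer at (115,263) and one light case visible in the bin at (424,265), with the other hidden under the gripper. The handle hasn't moved, so I'll go in front of it.

Request:
servo_tool --commands '[[[1, -28, -37, -2, 0, 0, -0.06], [1, -57, -74, -2, 0, 0, -0.12], [1, -86, -112, -2, 0, 0, -0.18], [1, -115, -150, -2, 0, 0, -0.24], [1, -144, -187, -2, 0, 0, -0.3]]]'

```text
time_s: 21.95
tcp_pos: [0.4646, -0.0382, 0.1995]
ee_rot: [[1.0, 0.006, 0.002], [0.006, -1.0, 0.0], [0.002, -0.0, -1.0]]
wrist_force: [0.7, 0.5, 0.4]
gripper_width: 0.333
gripper_force: 0.0
```

```bash
python3 -c "
from h import *
g(.352,.279,.20,294)"
```

```text
pos [0.4646, -0.0382, 0.1995] j6 75 F [0.71, 0.46, 0.41] w 0.333 t 21.95
([-110.7, -317.8, -0.6], [0.0, -0.002, -0.413])
```

Request:
servo_tool --commands '[[[1, -15, -45, 0, 0, 0, -0.08], [1, -30, -90, 0, 0, 0, -0.16], [1, -46, -135, 0, 0, 0, -0.24], [1, -62, -180, 0, 0, 0, -0.33], [1, -78, -225, 0, 0, 0, -0.413]]]'

```text
time_s: 22.45
tcp_pos: [0.3857, 0.1868, 0.1997]
ee_rot: [[0.913, 0.408, 0.002], [0.408, -0.913, 0.001], [0.002, -0.001, -1.0]]
wrist_force: [-0.2, 0.9, -0.2]
gripper_width: 0.008
gripper_force: 0.0
```

```bash
python3 -c "
from h import *
g(.352,.279,.09,294)"
```

```text
pos [0.3857, 0.1868, 0.1997] j6 66 F [-0.15, 0.94, -0.16] w 0.008 t 22.45
([6.6, -97.9, 109.8], [-0.001, -0.002, 0.002])
```

Request:
servo_tool --commands '[[[1, 2, -45, 0, 0, 0, 0], [1, 4, -85, 0, 0, 0, 0], [1, 4, -94, 15, 0, 0, 0], [1, 4, -94, 60, 0, 0, 0], [1, 4, -94, 100, 0, 0, 0]]]'

```text
time_s: 22.95
tcp_pos: [0.3522, 0.2739, 0.0987]
ee_rot: [[0.914, 0.406, 0.002], [0.406, -0.914, 0.003], [0.003, -0.002, -1.0]]
wrist_force: [0.8, -0.2, -0.7]
gripper_width: 0.008
gripper_force: 0.0
```

Request:
servo_tool --commands '[[[1, 0, 0, 8, 0, 0, 0], [1, 0, 0, 8, 0, 0, 0], [1, 8, 0, 8, 0, 0, 0], [1, 16, 0, 8, 0, 0, 0], [1, 24, 0, 8, 0, 0, 0]]]'

```text
time_s: 23.45
tcp_pos: [0.3758, 0.2837, 0.0923]
ee_rot: [[0.914, 0.405, 0.002], [0.405, -0.914, 0.003], [0.004, -0.002, -1.0]]
wrist_force: [-0.9, -0.2, 0.3]
gripper_width: 0.001
gripper_force: 0.0
```

```bash
python3 -c "
from h import *
g(.353,.279,.09,294)"
```

```text
pos [0.3758, 0.2837, 0.0923] j6 57 F [-0.86, -0.2, 0.27] w 0.001 t 23.45
([-22.7, -4.9, 2.2], [-0.002, -0.004, -0.002])
```

Request:
servo_tool --commands '[[[1, 8, 0, 0, 0, 0, 0], [1, 18, 0, 0, 0, 0, 0], [1, 30, 0, 0, 0, 0, 0], [1, 42, 0, 0, 0, 0, 0], [1, 54, 0, 0, 0, 0, 0]]]'

```text
time_s: 23.95
tcp_pos: [0.4246, 0.3045, 0.0904]
ee_rot: [[0.915, 0.405, -0.0], [0.405, -0.915, -0.0], [-0.0, 0.0, -1.0]]
wrist_force: [-1.9, -0.5, 2.1]
gripper_width: 0.005
gripper_force: 0.7
```

Request:
servo_tool --commands '[[[1, 12, 0, 0, 0, 0, 0], [1, 24, 0, 0, 0, 0, 0], [1, 36, 0, 0, 0, 0, 0], [1, 48, 0, 0, 0, 0, 0], [1, 58, 0, 0, 0, 0, 0]]]'

```text
time_s: 24.45
tcp_pos: [0.4775, 0.3281, 0.0904]
ee_rot: [[0.915, 0.405, -0.0], [0.405, -0.915, -0.0], [-0.0, 0.0, -1.0]]
wrist_force: [-1.8, -0.3, 0.9]
gripper_width: 0.012
gripper_force: 0.7
```

Request:
servo_tool --commands '[[[1, 3, 0, 0, 0, 0, 0], [1, 6, 0, 0, 0, 0, 0], [1, 9, 0, 0, 0, 0, 0], [1, 12, 0, 0, 0, 0, 0], [1, 15, 0, 0, 0, 0, 0]]]'

```text
time_s: 24.95
tcp_pos: [0.49, 0.3337, 0.0905]
ee_rot: [[0.914, 0.405, -0.001], [0.405, -0.914, -0.0], [-0.001, 0.0, -1.0]]
wrist_force: [-1.7, 0.1, 0.1]
gripper_width: 0.005
gripper_force: 0.6
```

Request:
servo_tool --commands '[[[1, 2, 0, 0, 0, 0, 0], [1, 4, 0, 0, 0, 0, 0], [1, 6, 0, 0, 0, 0, 0], [1, 8, 0, 0, 0, 0, 0], [1, 10, 0, 0, 0, 0, 0]]]'

```text
time_s: 25.45
tcp_pos: [0.4991, 0.3376, 0.0904]
ee_rot: [[0.915, 0.404, -0.001], [0.404, -0.915, -0.001], [-0.001, 0.0, -1.0]]
wrist_force: [-5.5, -0.2, 1.7]
gripper_width: 0.006
gripper_force: 2.7
```

Request:
servo_tool --commands '[[[1, 1, 0, 0, 0, 0, 0], [1, 2, 0, 0, 0, 0, 0], [1, 3, 0, 0, 0, 0, 0], [1, 3, 0, 0, 0, 0, 0], [1, 3, 0, 0, 0, 0, 0]]]'

```text
time_s: 25.95
tcp_pos: [0.4992, 0.3376, 0.0904]
ee_rot: [[0.915, 0.404, -0.006], [0.404, -0.915, -0.004], [-0.007, 0.001, -1.0]]
wrist_force: [-8.9, -0.8, 4.8]
gripper_width: 0.008
gripper_force: 4.8
```

The push force has risen to about 10 N with no further motion, so the drawer is at its stop. I'll back off and check.

Request:
servo_tool --commands '[[[1, -4, 0, 0, 0, 0, 0], [1, -15, 0, 0, 0, 0, 0], [1, -40, 0, 0, 0, 0, 0], [1, -50, 0, -20, 0, 0, 0], [1, -60, 0, -60, 0, 0, 0]]]'

```text
time_s: 26.45
tcp_pos: [0.4452, 0.3127, 0.1485]
ee_rot: [[0.915, 0.404, -0.004], [0.404, -0.915, -0.005], [-0.006, 0.003, -1.0]]
wrist_force: [0.4, 1.5, -0.4]
gripper_width: 0.005
gripper_force: 0.0
```

Request:
servo_tool --commands '[[[1, -10, 0, -45, 0, 0, 0], [1, -20, 0, -80, 0, 0, 0], [1, -20, 0, -100, 0, 0, 0], [1, -20, 0, -100, 0, 0, 0], [1, -20, 0, -100, 0, 0, 0]]]'

```text
time_s: 26.95
tcp_pos: [0.4287, 0.3064, 0.2505]
ee_rot: [[0.915, 0.404, 0.0], [0.404, -0.915, 0.001], [0.001, -0.001, -1.0]]
wrist_force: [-0.9, -0.1, -0.4]
gripper_width: 0.004
gripper_force: 0.0
```

```bash
python3 - <<'E'
from h import *
from station import r
a=r.capture("scene")["pixels"]; b=r.capture("top")["pixels"]
cv2.imwrite("pics/f.png",np.hstack([cv2.resize(a[170:430,180:580],(460,300)),cv2.resize(b[110:340,10:310],(340,300))])[:,:,::-1])
cv2.imwrite("pics/f2.png",np.vstack([np.hstack([cv2.resize(a,(400,300)),cv2.resize(b,(400,300))]),np.hstack([cv2.resize(a[250:430,400:580],(266,300)),cv2.resize(b[110:340,10:250],(267,300)),cv2.resize(b[180:310,370:490],(267,300))])])[:,:,::-1])
E
```

```text
(no output)
```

View pics/f2.png

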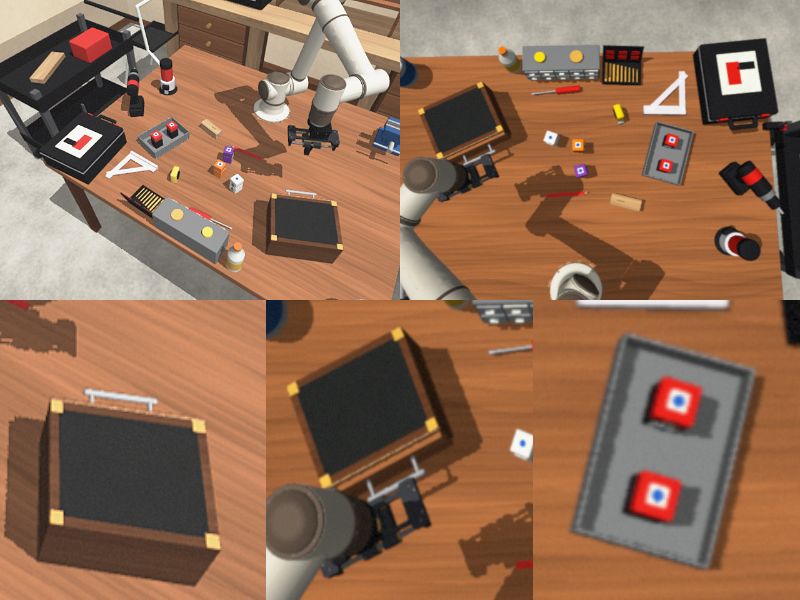

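The picture shows the drawer shut, with its front flush against the carcass. Both light cases stand upright in the bin, and the bystanders are where they were.

```bash
python3 -c "
from station import r
print(r.finish_job())"
```

```text
the job is handed in; nothing more can be done
None
```

I put the one heavy case upright in the drawer and the two light ones upright in the grey bin, pushed the drawer shut, and handed the job in at about 27 s.

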